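# Load the nipping press and close it one turn

### The job

A mounted drawing lies between two plywood pressing boards, part-way into the small bench press: with the fingertips push this flat pack straight in until it is centred under the platen, sticking out equally on the two open sides of the press. Then push the hand wheel clockwise, seen from above, by its upright handle through exactly one full turn, so that the platen comes down to just above the boards without squeezing them, and draw back clear. Only push: pick nothing up, and leave the things standing round the press where they are.

Things in the scene. Friction and masses are not known exactly. Their poses are not given: they have to be found in the camera images.
- bed (a point): Centre of the bed's top face, 35 mm above the table, below the screw. Fixed cast-iron press: bed 300 (x) by 340 mm (y); uprights at y = +-146 mm, 260 mm clear between; the crossbar over the bed ends 183 mm above the table. Open on its -x and +x sides. Its x axis is level and points the way the pack goes in; z is up.
- platen: Iron pressing plate, 220 (x) by 230 mm (y), 18 mm thick, level, axes as the bed's. Origin: centre of its underside, at the start 37 mm above the bed and 11 mm above the pack. It comes down 10 mm for each clockwise turn of the wheel: 1 mm above the pack after exactly one turn.
- pack: Loose rigid slab (two plywood boards, drawing between): 320 mm long (x), 200 wide (y), 26 thick, 0.6 to 0.95 kg, flat on the bed, slides at 3 to 10 N. Origin: centre of its underside. Starts 75 to 115 mm short of the bed's centre (bed's -x side), x axis within 3 degrees of the bed's. When centred its pushed end stands 50 mm out from the platen, 10 from the bed, 70 from the wheel's rim.
- wheel (a joint): Hand wheel on top of the press screw: angle turned from how it is found at the start (0), rad, growing clockwise as seen from above; one full turn is 6.283. It turns stiffly (about 3 N at the handle) and stays where it is left. The wheel goes down with the screw, 10 mm a turn. Nothing stands above it.
- hub (a point): Top of the hub of the wheel, on the vertical axis of the screw, about 230 mm above the table. The level rim, of steel bar 17 mm thick, has a mean radius of 80 mm and three spokes; the top of the rim is about 6 mm below this point.
- handle (a point): Middle of the upright wooden handle that stands on the rim at the end of one spoke, 80 mm from the axis: a round grip 25 mm in diameter and 64 mm tall, reaching from 34 mm below this point (the rim) to 30 mm above it. It starts in any direction from the hub except over the end of the pack that is pushed.
- pot: Bystander: squat dark earthenware bowl, 144 mm across, 96 mm high; origin at the centre of its foot. Leave alone.
- vase: Bystander: dark earthenware flask, 92 mm across, 150 mm high; origin at the centre of its foot. Leave alone.
- tape: Bystander: roll of brown paper tape lying flat, 100 mm across, 48 mm high, beside the pack; origin under its centre. Leave alone.
- brush: Bystander: brush lying flat on the table beside the pack, lower than 30 mm. Leave alone.
- jar: Bystander: paste jar with a lid, 66 mm across, 85 mm high, beyond the press; origin under its centre. Leave alone.
- weight: Bystander: round iron weight with a knob, 68 mm across, 74 mm high, beyond the press; origin under its centre. Leave alone.
- carton: Bystander: small cardboard finds box with its lid on, 124 by 94 by 57 mm; origin under its centre. Leave alone.

How it is judged:
On the way, in this order (a step that is already met when the one before it is completed fails the run):
1. the pack lies centred on the bed while the wheel has not yet been turned (x of pack in the frame of bed between -0.015 and 0.015 m and value of joint wheel between -0.4 and 0.4 rad), for 0.2 s.
2. the wheel is past half a turn clockwise (value of joint wheel above 3.3 rad).
At the end, for the whole second after the job is handed in: The wheel is at rest one turn clockwise from its start (6.283 +- 0.25 rad); the pack lies flat on the bed, centred within 15 mm along the way it is pushed and 25 mm across, square within 8 degrees; the platen stands just above it, 25.5 to 29 mm over the bed, not pressing on it (value of joint wheel between 6.033 and 6.533 rad and velocity of joint wheel between -0.05 and 0.05 rad/s and x of pack in the frame of bed between -0.015 and 0.015 m and y of pack in the frame of bed between -0.025 and 0.025 m and angle between the x axis of pack and the x axis of bed, either way round below 0.14 rad and z of pack in the frame of bed between -0.004 and 0.004 m and z of platen in the frame of bed between 0.0255 and 0.029 m and contact force between platen and pack below 2 N); the robot touches nothing.
It fails at once if the wheel is wound more than 0.5 rad past one turn, or more than 0.5 rad the wrong way (value of joint wheel above 6.783 rad or value of joint wheel below -0.5 rad).
It fails at once if the pack is lifted or tipped off the bed (z of pack in the frame of bed above 0.008 m or angle between pack's own z axis and vertical above 0.1 rad).
It fails at once if the pack is pushed right through, more than 40 mm past the centre (x of pack in the frame of bed above 0.04 m).
It fails at once if the platen squeezes the pack (contact force between platen and pack above 15 N).
It fails at once if a thing standing round the press is moved more than 20 mm or lifted (distance of any of pot, vase, tape, brush, jar, weight, carton from where it was at the start of the episode above 0.02 m).
It also fails if it takes over 69 s, if anything falls off the work surface, if the arm or the gripper's body presses on something with over 40 N, if the wrist force passes 120 N, or if a joint passes its speed limit or range.

### The arm

A 6-joint arm with a two-finger parallel gripper is mounted at the origin on the work surface. World frame = base frame: x ahead of the robot, y to its left, z up, the work surface at z = 0. Lengths are in m, angles in rad, forces in N, time in s.
With the tool pointing down it reaches from about 0.275 to 0.875 m from the base axis. Payload 12.5 kg.
Tool frame: the origin (TCP) lies on the centre line of the jaws, within the pads' length; the fingertips stand r.finger_overhang ahead of it and the grasp point (between the pads) lies 3 mm ahead of it (r.finger_overhang is the distance from the TCP to the fingertips, in m); z points along the fingers, y is the line along which they close (so a half turn about z gives the same grasp; the last joint's range is limited). The gripper opens to 85 mm and grips with 20 to 120 N. Pads are 22 mm wide; open, the fingers measure 114 mm over their backs; the gripper's body (76 mm by 85 mm) begins 54 mm behind the grasp point. The pads swing forward as they close: fully open they stand 13 mm farther back than shut.
Start: joints at [-1.276, 0.351, 1.652, -0, 1.139, -0.085], TCP at [0.204, -0.511, 0.253] pointing down, gripper open.
Joint ranges: [-2.75, 2.75], [-0.79, 2.1], [0.01, 2.65], [-1.57, 4.71], [0.07, 3.14], [-2.87, 2.87]. Speed limits (rad/s): [2.22, 2.22, 2.79, 3.14, 3.14, 3.14].

### API

Orientations are given as a unit quaternion [x, y, z, w].
In Python, from cell import r, optics gives the robot as it stands. The module is installed in compiled form; this text tells all that it offers. Calls block until the motion is done:
- r.move_to(position, orientation): joint-space move of the TCP to a pose.
- r.move_linear(position, rot=None, vel=0.15): straight line of the TCP; rot=None keeps the orientation; vel is the mean speed in m/s.
- r.set_joints(angles): joint-space move.
- r.set_gripper(opening, squeeze=None): opening from 0.0 (shut) to 1.0 (fully open); squeeze is the grip in N (None keeps the last); returns when the fingers have stopped.
- r.sleep(seconds).
- r.inverse_kinematics(position, orientation): joint angles nearest the present ones, or None.
- optics.get_image(name): name is "scene" or "top" or "wrist"; returns a dict with "pixels" (384x512x3 uint8, red, green, blue), "depth" (384x512 float32, m along the optical axis (not along the pixel's ray), 0 where there is no reading), "fx", "fy", "cx", "cy" (pixels), "camera_from_world" (4x4, takes a point from world to camera coordinates); the wrist camera has in their place "mount" (4x4, takes a point from camera to tool coordinates, whose origin is the TCP and whose axes are the flange's). Camera axes: x right, y down, z forward; pixel columns grow to the right and rows downward; lengths in m; the calibration is good to about 2 mm. A picture is of the moment at which its call begins: read the wrist's pose just before it.
A pose or a line that the arm cannot do raises r.PlanningError and nothing moves.
- r.hand_in(): hands the job in; it is judged then, once.
Readings, each from a call of its own:
- r.current_t(): time.
- r.current_q(): joint angles.
- r.current_qvel(): joint speeds.
- r.current_effort(): joint torques, N m.
- r.current_tool_pos(): TCP position.
- r.current_ee_rot(): TCP orientation.
- r.current_contact_force(): force on the tool from outside, world axes, zero at the start.
- r.current_torque(): the same for the moment, N m.
- r.current_opening(): opening from 0.0 (shut) to 1.0 (fully open).
- r.current_finger_force(): force on a finger pad.
Only numpy, scipy, OpenCV 4.12 (cv2) and the standard library are available. Lean on these libraries where they do the work, as an engineer would, in place of code of your own. Each camera call takes 0.05 s, during which the arm holds its last target. There are 200 camera calls.

## Working session

There is one attempt and no reset: what is moved stays moved. The work goes in short steps, each a Python script; the robot and the scene stay as the last script left them, time stands still between calls to the robot, and variables do not carry over. Pictures are saved under pics/ and viewed, at most 10 in all, crops included, and the job is handed in when it is done.

```bash
mkdir -p pics; cat > h.py <<'E'
import numpy as np, cv2
from cell import r, optics
def grab(n):
    im=optics.get_image(n); np.savez(f'{n}.npz',**im)
    cv2.imwrite(f'pics/{n}_{int(r.current_t()*100)}.png',im['pixels'][:,:,::-1]); return im
def cloud(im):
    d=im['depth']; v,u=np.mgrid[:d.shape[0],:d.shape[1]]
    P=np.stack([(u-im['cx'])/im['fx']*d,(v-im['cy'])/im['fy']*d,d,np.ones_like(d)],-1)
    W=P@np.linalg.inv(im['camera_from_world']).T; W[d==0]=np.nan
    return W[...,:3]
E
python3 - <<'E'
from h import *
a=grab('top');b=grab('scene');print(r.current_t(),r.finger_overhang,r.current_ee_rot())
for i in(a,b):print(np.linalg.inv(i['camera_from_world']).round(3), i['fx'])
import os;print(os.listdir('pics'))
both=np.vstack([a['pixels'],b['pixels']])[:,:,::-1]
cv2.imwrite('pics/both.png',cv2.resize(np.hstack([a['pixels'],b['pixels']])[:,:,::-1],(800,300)))
E
cp pics/top_*.png pics/t0.png; cp pics/scene_*.png pics/s0.png
```

```text
0.1 0.022 [ 9.82024942e-01  1.88750493e-01 -4.32519429e-05 -5.12311224e-04]
[[-0.012 -0.992  0.122  0.391]
 [-1.     0.011 -0.01   0.074]
 [ 0.009 -0.122 -0.993  1.779]
 [ 0.     0.     0.     1.   ]] 491.8509172327339
[[ 0.49   0.709 -0.507  1.355]
 [ 0.872 -0.407  0.274 -0.35 ]
 [-0.012 -0.576 -0.817  1.443]
 [ 0.     0.     0.     1.   ]] 468.69893455146246
['top_5.png', 'scene_10.png']
```

View pics/t0.png

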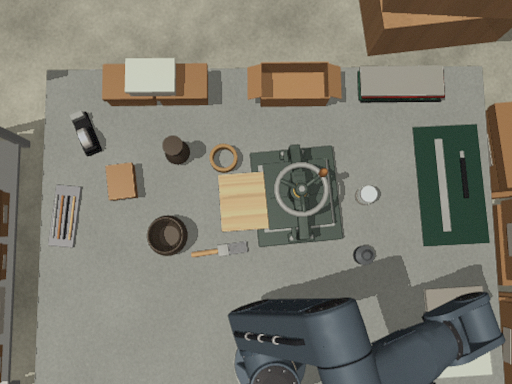

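View pics/s0.png

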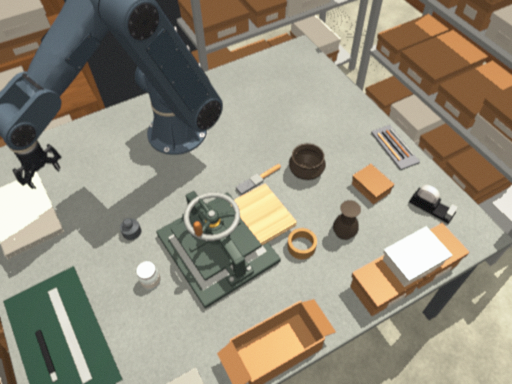

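The top view shows the press at about (300,195), with image right = −y. The pack is at (243,200) on the +y side and has to be pushed right, towards −y. The handle is near (323,172), the tape at (224,157), the brush at (220,250), the pot at (167,235) and the vase at (176,150). Next I'll measure these from depth.

```bash
cat > m.py <<'E'
from h import *
im=dict(np.load('top.npz'));W=cloud(im);px=im['pixels']
hsv=cv2.cvtColor(px,cv2.COLOR_RGB2HSV)
v,u=np.mgrid[:384,:512]
def rect(name,mask):
    m=cv2.morphologyEx(mask.astype(np.uint8),cv2.MORPH_OPEN,np.ones((3,3)))
    n,l,s,c=cv2.connectedComponentsWithStats(m); k=1+s[1:,4].argmax(); m=l==k
    P=W[m]; P=P[~np.isnan(P[:,0])]; b=cv2.minAreaRect(P[:,:2].astype(np.float32))
    print(name,m.sum(),'mean',P.mean(0).round(4),'rect',np.round(b,4) if 0 else b,'z5-95',np.nanpercentile(P[:,2],[5,50,95]).round(3)); return m
box=lambda a,b,c,d:(u>a)&(u<c)&(v>b)&(v<d)
Z=W[...,2]; print('table',np.nanmedian(Z[300:330,80:200]))
print('pack hsv',hsv[200,240],'handle hsv',hsv[172,323],'W',W[200,240])
pk=rect('pack',box(200,160,285,245)&(abs(Z-.061)<.008)&(hsv[...,2]>140)&(hsv[...,0]<30))
rect('bed',box(235,130,350,255)&(Z>.025)&(Z<.05))
rect('bedall',box(245,130,350,255)&(Z>.02)&(hsv[...,1]>0)&~pk&(hsv[...,2]<140))
rim=box(262,150,345,230)&(abs(Z-.222)<.012)&(hsv[...,1]<60)
m=rect('rim',rim); c=np.argwhere(m)[:,::-1].astype(np.float32); print(cv2.fitEllipse(cv2.convexHull(c)), cv2.minEnclosingCircle(W[m][:,:2].astype(np.float32)))
rect('handle',box(300,150,345,200)&(Z>.235))
rect('crossbar',box(245,130,350,255)&(abs(Z-.178)<.012))
for n,b in dict(tape=(205,140,238,175),pot=(140,210,190,260),vase=(160,130,192,168),brush=(188,238,250,262),jar=(355,182,382,208),weight=(352,243,378,268)).items(): rect(n,box(*b)&(Z>.012))
E
python3 m.py; python3 -c "
import cv2;i=cv2.imread('pics/t0.png')[130:260,185:395];cv2.imwrite('pics/c0.png',cv2.resize(i,None,fx=3.8,fy=3.8,interpolation=2))"
```

```text
table -0.00010861591407063109
pack hsv [ 18  82 200] handle hsv [ 14 146 161] W [0.56586418 0.09828736 0.06211865]
pack 2313 mean [0.5604 0.0914 0.0615] rect ((0.5636969804763794, 0.08915571868419647), (0.20007047057151794, 0.1644529551267624), 3.6139957904815674) z5-95 [0.055 0.062 0.067]
bed 1320 mean [ 0.5868 -0.2109  0.0359] rect ((0.5944007635116577, -0.19490593671798706), (0.3402028977870941, 0.10881922394037247), 5.102822303771973) z5-95 [0.029 0.036 0.043]
bedall 6481 mean [ 0.5784 -0.1046  0.0949] rect ((0.5865188837051392, -0.0991295874118805), (0.34151896834373474, 0.30119776725769043), 4.759239196777344) z5-95 [0.031 0.089 0.221]
rim 1110 mean [ 0.5824 -0.0964  0.2222] rect ((0.5853236317634583, -0.09968771040439606), (0.17413373291492462, 0.17220686376094818), 87.9092788696289) z5-95 [0.215 0.222 0.229]
((300.8404541015625, 188.5997772216797), (54.08934783935547, 54.937015533447266), 121.32847595214844) ((0.5851274132728577, -0.09937229752540588), 0.0885678231716156)
handle 62 mean [ 0.6278 -0.1607  0.274 ] rect ((0.6288976073265076, -0.16178187727928162), (0.02402596920
[... 615 characters left out ...]
604 mean [0.7389 0.3188 0.1098] rect ((0.7442548871040344, 0.31999731063842773), (0.07722669839859009, 0.08799166232347488), 63.58644485473633) z5-95 [0.04  0.145 0.155]
brush 382 mean [0.3955 0.1622 0.0194] rect ((0.3931035101413727, 0.17771753668785095), (0.04147041589021683, 0.1970142424106598), 7.667609691619873) z5-95 [0.014 0.019 0.026]
jar 328 mean [ 0.5793 -0.3405  0.0738] rect ((0.5807364583015442, -0.3444889485836029), (0.06404566019773483, 0.06132233142852783), 60.16777038574219) z5-95 [0.032 0.083 0.092]
weight 318 mean [ 0.3705 -0.3307  0.05  ] rect ((0.3692508637905121, -0.3341701924800873), (0.06576865911483765, 0.0631314143538475), 89.25203704833984) z5-95 [0.029 0.046 0.076]
```

View pics/c0.png

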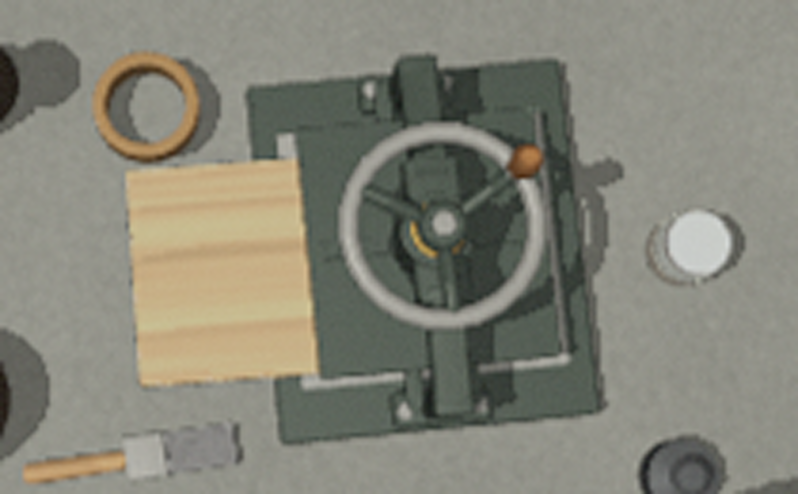

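```bash
cat >> h.py <<'E'
from scipy.spatial.transform import Rotation as R
def Q(psi):
    c,s=np.cos(psi),np.sin(psi)
    return R.from_matrix(np.array([[c,s,0],[s,-c,0],[0,0,-1]])).as_quat()
C=np.array([.5858,-.0993]); TH=np.radians(4.9)
ey=np.array([np.cos(TH),np.sin(TH)]); ex=np.array([ey[1],-ey[0]])
def bed(p): d=np.asarray(p)[:2]-C; return np.array([d@ex,d@ey])
def wpt(x,y,z): return list(C+x*ex+y*ey)+[z]
A0=np.arctan2(-.0625,.0427)  # handle start angle
def wheel_pose(t,face,psi_off,z,gap=0.0,span=np.radians(280),off=0.0235):
    """t: clockwise angle of the handle; tool yaw turns span over the whole turn"""
    a=A0-t; h=C+.08*np.array([np.cos(a),np.sin(a)])
    tang=a-np.pi/2+(t-np.pi)*(1-span/(2*np.pi))   # push normal
    n=np.array([np.cos(tang),np.sin(tang)])
    return list(h-n*(off+gap))+[z], Q(tang+face), n
E
python3 - <<'E'
from h import *
im=optics.get_image('wrist'); print(im['mount'].round(3),im['fx'])
# refined line-free check of pack in bed frame
yx=np.arctan2(ex[1],ex[0])
for f in(0,np.pi): print('push',[np.round(r.inverse_kinematics(wpt(x,-.008,.06),Q(yx+f)),2) for x in(-.31,-.17)])
for face in(0,np.pi/2,np.pi,-np.pi/2):
  q=[]
  for t in np.radians(np.arange(0,361,30)):
    p,o,_=wheel_pose(t,face,0,.262); s=r.inverse_kinematics(p,o); q.append(None if s is None else round(float(s[5]),2))
  print(face,q)
E
```

```text
[[ 0.001 -0.953 -0.304  0.076]
 [ 1.     0.002 -0.001 -0.   ]
 [ 0.001 -0.304  0.953 -0.121]
 [ 0.     0.     0.     1.   ]] 284.015198385042Traceback (most recent call last):
  File "<stdin>", line 5, in <module>
    return _wrapfunc(a, 'round', decimals=decimals, out=out)
    return _wrapit(obj, method, *args, **kwds)
    result = getattr(arr, method)(*args, **kwds)
TypeError: unsupported operand type(s) for *: 'NoneType' and 'float'
```

```bash
python3 - <<'E'
from h import *
yx=np.arctan2(ex[1],ex[0])
f=lambda s:None if s is None else np.round(s,2)
for k in(0,np.pi): print('push',k,[f(r.inverse_kinematics(wpt(x,-.008,z),Q(yx+k))) for x,z in((-.31,.2),(-.31,.06),(-.17,.06))])
for span in(280,240,200):
 for face in(0,np.pi/2,np.pi,-np.pi/2):
  q=[]
  for t in np.radians(np.arange(0,361,30)):
    p,o,_=wheel_pose(t,face,0,.262,span=np.radians(span)); s=r.inverse_kinematics(p,o); q.append(None if s is None else round(float(s[5]),2))
  print(span,face,q)
E
```

```text
push 0 [None, None, None]
push 3.141592653589793 [array([ 0.28,  0.48,  1.6 , -0.  ,  1.06,  0.2 ]), array([ 0.28,  0.67,  1.67, -0.  ,  0.79,  0.2 ]), array([ 0.04,  0.65,  1.73, -0.  ,  0.76, -0.04])]
280 0 [-1.79, -1.44, -1.06, -0.64, -0.18, 0.31, 0.79, 1.25, 1.67, 2.06, 2.42, 2.77, None]
280 1.5707963267948966 [None, None, -2.63, -2.21, -1.75, -1.27, -0.78, -0.32, 0.1, 0.49, 0.85, 1.2, 1.55]
280 3.141592653589793 [1.35, 1.7, 2.08, 2.5, None, -2.84, -2.35, -1.89, -1.47, -1.09, -0.72, -0.37, -0.02]
280 -1.5707963267948966 [-0.22, 0.13, 0.51, 0.93, 1.39, 1.88, 2.36, 2.82, None, -2.66, -2.29, -1.94, -1.59]
240 0 [-1.45, -1.16, -0.83, -0.47, -0.07, 0.36, 0.79, 1.19, 1.55, 1.88, 2.18, 2.47, 2.77]
240 1.5707963267948966 [None, -2.73, -2.41, -2.04, -1.64, -1.21, -0.78, -0.38, -0.02, 0.3, 0.61, 0.9, 1.2]
240 3.141592653589793 [1.69, 1.98, 2.31, 2.67, None, -2.78, -2.35, -1.95, -1.59, -1.27, -0.96, -0.67, -0.37]
240 -1.5707963267948966 [0.12, 0.41, 0.74, 1.1, 1.5, 1.94, 2.36, 2.76, None, -2.84, -2.53, -2.24, -1.94]
200 0 [-1.12, -0.88, -0.61, -0.3, 0.05, 0.42, 0.79, 1.13, 1.43, 1.69, 1.94, 2.18, 2.42]
200 1.5707963267948966 [-2.69, -2.45, -2.18, -1.87, -1.52, -1.15, -0.78, -0.44, -0.14, 0.12, 0.37, 0.6, 0.85]
200 3.141592653589793 [2.02, 2.27, 2.53, 2.84, None, -2.72, -2.35, -2.01, -1.71, -1.45, -1.2, -0.97, -0.73]
200 -1.5707963267948966 [0.45, 0.69, 0.96, 1.27, 1.62, 1.99, 2.36, 2.7, None, None, -2.77, -2.54, -2.3]
```

```bash
cat >> h.py <<'E'
PUSH=Q(np.arctan2(ex[1],ex[0])+np.pi)
E
python3 - <<'E'
from h import *
p=r.current_tool_pos(); r.move_linear([p[0],p[1],.42],vel=.3)
r.move_to(wpt(-.31,-.006,.42),PUSH)
print(bed(r.current_tool_pos()),r.current_tool_pos(),r.current_t(),r.current_opening())
r.move_linear(wpt(-.31,-.006,.060),vel=.2)
print(r.current_contact_force(),r.current_t())
grab('scene')
for x in (-.295,-.285,-.275,-.25,-.22,-.187):
    r.move_linear(wpt(x,-.006,.060),vel=.05)
    print(x,np.round(r.current_contact_force(),1),bed(r.current_tool_pos()).round(4),r.current_t())
r.move_linear(wpt(-.215,-.006,.060),vel=.1)
grab('scene');grab('top');r.current_t()
import glob;print(glob.glob('pics/*'))
a=cv2.imread(sorted(glob.glob('pics/scene_*'),key=lambda s:int(s[11:-4]))[-1])[150:330,130:370]
b=cv2.imread(sorted(glob.glob('pics/top_*'),key=lambda s:int(s[9:-4]))[-1])[110:290,150:390]
cv2.imwrite('pics/c1.png',cv2.resize(np.vstack([a,b]),(480*4//3,960*3//4*5//6)))
E
```

```text
[-0.30933833 -0.00582396] [0.55357459 0.20841033 0.41998592] 3.675 1.0013204873235582
[0.37442476 0.49302401 0.50118724] 5.625
-0.295 [0.7 0.1 0.1] [-0.2946 -0.0059] 6.125
-0.285 [-0.   0.5  0.6] [-0.2847 -0.006 ] 6.475
-0.275 [0.3 0.3 0. ] [-0.2747 -0.0059] 6.825
-0.25 [ 0.1  0.2 -0.4] [-0.2499 -0.006 ] 7.475
-0.22 [ 0.  -0.4  0.1] [-0.2199 -0.006 ] 8.225
-0.187 [0.8 1.  1.1] [-0.1868 -0.006 ] 9.0333
['pics/s0.png', 'pics/t0.png', 'pics/c0.png', 'pics/scene_567.png', 'pics/both.png', 'pics/top_5.png', 'pics/scene_951.png', 'pics/scene_10.png', 'pics/top_956.png']
```

View pics/c1.png

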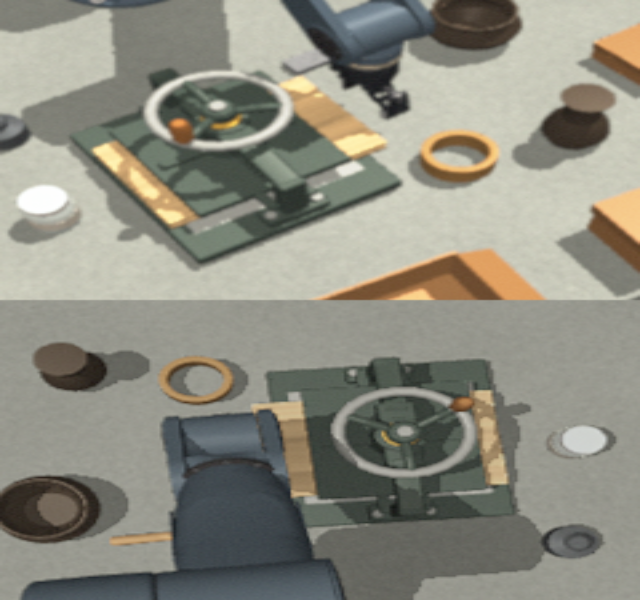

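The pack slid in square and now shows on both sides of the platen. The top and scene views agree, and nothing else has moved. Next I'll measure both ends in the bed frame.

```bash
cat > ends.py <<'E'
from h import *
import sys
def ends(name):
    im=dict(np.load(name+'.npz'));W=cloud(im);hsv=cv2.cvtColor(im['pixels'],cv2.COLOR_RGB2HSV)
    B=np.stack([(W[...,:2]-C)@ex,(W[...,:2]-C)@ey],-1)
    m=(abs(W[...,2]-.061)<.007)&(hsv[...,0]<30)&(hsv[...,0]>8)&(hsv[...,1]>50)&(abs(B[...,0])<.3)&(abs(B[...,1])<.125)
    for s in(-1,1):
        mm=cv2.morphologyEx((m&(s*B[...,0]>0.1)).astype(np.uint8),cv2.MORPH_OPEN,np.ones((2,2)))>0
        P=B[mm]
        if len(P)<20: print(name,s,len(P));continue
        print(name,s,len(P),'x pct',np.percentile(P[:,0],[1,50,99]).round(4),'y',np.percentile(P[:,1],[1,99]).round(4))
        for lo in np.arange(-.1,.1,.04):
            k=(P[:,1]>lo)&(P[:,1]<lo+.04)
            if k.sum()>8: print('   ',lo.round(2),(s*np.percentile(s*P[k,0],98)).round(4),end='')
        print()
if __name__=='__main__':
    for n in('top','scene'): ends(n)
E
python3 ends.py
```

```text
top -1 497 x pct [-0.1618 -0.1244 -0.1086] y [-0.1047  0.0905]
    -0.1 -0.1379    -0.06 -0.1388    -0.02 -0.1396    0.02 -0.1633    0.06 -0.162
top 1 391 x pct [nan nan nan] y [nan nan]
    -0.1 0.1576    -0.06 0.1577    -0.02 0.1578    0.02 0.1561    0.06 0.158
scene -1 692 x pct [nan nan nan] y [nan nan]
    -0.1 -0.1719    -0.06 -0.1727    -0.02 -0.1737    0.02 -0.1736    0.06 -0.1746
scene 1 563 x pct [nan nan nan] y [nan nan]
    -0.1 0.1445    -0.06 0.1435    -0.02 0.1447    0.02 0.1444    0.06 0.1441
```

```bash
python3 - <<'E'
from h import *
for n in('top','scene'):
    im=dict(np.load(n+'.npz'));W=cloud(im);hsv=cv2.cvtColor(im['pixels'],cv2.COLOR_RGB2HSV);Z=W[...,2]
    B=np.stack([(W[...,:2]-C)@ex,(W[...,:2]-C)@ey],-1)
    near=np.hypot(B[...,0],B[...,1])<.12
    def ctr(t,m):
        m=cv2.morphologyEx(m.astype(np.uint8),cv2.MORPH_OPEN,np.ones((2,2)))
        k,l,s,_=cv2.connectedComponentsWithStats(m); P=B[l==1+s[1:,4].argmax()].astype(np.float32)
        b=cv2.minAreaRect(P); print(n,t,len(P),np.round(b[0],4),np.round(b[1],4),round(b[2],2),'z',np.median(Z[m>0]).round(4))
    ctr('rim',near&(abs(Z-.222)<.014)&(hsv[...,1]<60)&(hsv[...,2]>90))
    ctr('bed',(abs(Z-.035)<.008)&(abs(B).max(-1)<.24)&(hsv[...,2]<140))
    ctr('handle',near&(Z>.24))
    ctr('tape',(abs(Z-.048)<.008)&(np.hypot(W[...,0]-.724,W[...,1]-.159)<.08))
    ctr('jar',(abs(Z-.085)<.008)&(np.hypot(W[...,0]-.58,W[...,1]+.342)<.06))
    print('table z',np.nanmedian(Z[abs(Z)<.02]))
    # plane-ray positions of pack far edge: use RGB only
    M=np.linalg.inv(im['camera_from_world']);v,u=np.mgrid[:384,:512]
    D=np.stack([(u-im['cx'])/im['fx'],(v-im['cy'])/im['fy'],np.ones_like(u)],-1)@M[:3,:3].T;o=M[:3,3]
    X=o+D*((.061-o[2])/D[...,2])[...,None];Bx=(X[...,:2]-C)@ex;By=(X[...,:2]-C)@ey
    m=(hsv[...,0]<30)&(hsv[...,0]>8)&(hsv[...,1]>50)&(abs(By)<.07)&(abs(Bx)<.2)&(abs(Bx)>.11)
    for s in(-1,1): print('ray',s,np.percentile(Bx[m&(s*Bx>0)],[1,99]).round(4))
    # wide wheel rim via ray onto z=.222
    X=o+D*((.2235-o[2])/D[...,2])[...,None];b=np.stack([(X[...,:2]-C)@ex,(X[...,:2]-C)@ey],-1)
    q=(np.hypot(b[...,0],b[...,1])<.11)&(hsv[...,1]<40)&(hsv[...,2]>110)&(abs(Z-.222)<.03)
    print('ray rim',np.round(cv2.minEnclosingCircle(b[q].astype(np.float32)),4) if 0 else cv2.minEnclosingCircle(b[q].astype(np.float32)))
E
```

```text
top rim 784 [-0.0001  0.0005] [0.1754 0.1642] 47.4 z nan
top bed 398 [ 0.1017 -0.1434] [0.1138 0.0617] 1.68 z nan
top handle 67 [0.0914 0.0501] [0.075 0.02 ] 34.5 z nan
top tape 248 [-0.2427  0.1588] [0.1004 0.0604] 46.86 z nan
top jar 207 [ 0.2604 -0.0287] [0.0538 0.0787] 81.14 z nan
table z 0.0010613418764474636
ray -1 [-0.1439 -0.1105]
ray 1 [0.1138 0.1448]
ray rim ((-0.0009386608726345003, -0.002039334736764431), 0.08750645071268082)
scene rim 942 [-0.0438 -0.0608] [0.29   0.1428] 54.77 z nan
scene bed 1089 [0.0153 0.1203] [0.1561 0.3169] 75.61 z nan
scene handle 100 [ 0.0427 -0.0054] [0.1368 0.0218] 59.47 z 0.2675
scene tape 259 [-0.2469  0.1622] [0.1026 0.1003] 52.67 z nan
scene jar 231 [ 0.234  -0.0294] [0.0825 0.0389] 40.2 z nan
table z -0.0011375240616158244
ray -1 [-0.1742 -0.1145]
ray 1 [0.1106 0.15  ]
ray rim ((0.004921442829072475, 0.0034853427205234766), 0.08874057233333588)
```

Edge rays in both views put the far end at about 0.145, which means the pack is still about 15–16 mm short. That matches the finger position, so I'll push the remaining 16 mm.

```bash
python3 - <<'E'
from h import *
r.move_linear(wpt(-.19,-.006,.060),vel=.1)
r.move_linear(wpt(-.1705,-.006,.060),vel=.05); r.sleep(.2)
r.move_linear(wpt(-.23,-.006,.060),vel=.15)
r.move_linear(wpt(-.25,-.006,.42),vel=.3)
r.set_gripper(0.0)
r.move_to([.35,.3,.45],r.current_ee_rot())
for n in('top','scene'):
    im=grab(n);hsv=cv2.cvtColor(im['pixels'],cv2.COLOR_RGB2HSV)
    M=np.linalg.inv(im['camera_from_world']);v,u=np.mgrid[:384,:512]
    D=np.stack([(u-im['cx'])/im['fx'],(v-im['cy'])/im['fy'],np.ones_like(u)],-1)@M[:3,:3].T;o=M[:3,3]
    def pl(z): X=o+D*((z-o[2])/D[...,2])[...,None];return np.stack([(X[...,:2]-C)@ex,(X[...,:2]-C)@ey],-1)
    b=pl(.061);m=(hsv[...,0]<30)&(hsv[...,0]>8)&(hsv[...,1]>50)&(abs(b[...,1])<.07)&(abs(b[...,0])<.2)&(abs(b[...,0])>.11)
    print(n,[np.percentile(b[...,0][m&(s*b[...,0]>0)],[1,99]).round(4) for s in(-1,1)])
    b=pl(.288);mm=(hsv[...,0]<16)&(hsv[...,1]>110)&(np.hypot(b[...,0],b[...,1])<.115)&(np.hypot(b[...,0],b[...,1])>.05)&(abs(cloud(im)[...,2]-.27)<.03)
    print('handle top',b[mm].mean(0),mm.sum(), 'C+',(C+b[mm].mean(0)[0]*ex+b[mm].mean(0)[1]*ey))
    if n=='top':a=im['pixels'][110:290,150:390]
    else: a=np.vstack([im['pixels'][150:330,130:370],a])
cv2.imwrite('pics/c2.png',cv2.resize(a[:,:,::-1],(640,600*8//8)[:2]) if 0 else cv2.resize(a[:,:,::-1],(400,600)))
print(r.current_t())
E
```

```text
top [array([-0.1598, -0.1105]), array([0.114 , 0.1616])]
handle top [0.06453963 0.03523856] 60 C+ [ 0.62642256 -0.16059379]
scene [array([-0.1594, -0.114 ]), array([0.1106, 0.1654])]
handle top [0.07609661 0.05530199] 94 C+ [ 0.64739981 -0.17039478]
14.4917
```

View pics/c2.png

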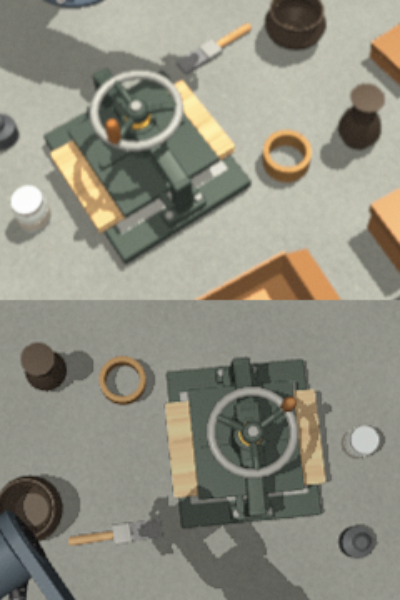

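Pack centred, with ends at −0.160 and +0.162, and the bystanders are unmoved. The handle is at −56.5°. Now for the wheel.

```bash
sed -i 's/^A0=.*/A0=np.radians(-56.2)/; s/+(t-np.pi)\*(1-span/-0.35+(t-np.pi)*(1-span/' h.py
python3 - <<'E'
from h import *
p,o,_=wheel_pose(0,0,0,.262,gap=.03)
r.move_to([p[0],p[1],.45],o); print(r.current_q().round(2) if hasattr(r.current_q(),'round') else r.current_q(),r.current_t())
r.move_linear(p,vel=.2); print(r.current_t(),np.round(r.current_contact_force(),1))
for d in np.arange(0,181,15):
    p,o,n=wheel_pose(np.radians(d),0,0,.262-.008*d/360)
    r.move_linear(p,rot=o,vel=.08)
    if d%45==0: print(d,r.current_t(),np.round(r.current_contact_force(),1),round(float(r.current_q()[5]),2))
im=grab('scene');cv2.imwrite('pics/c3.png',cv2.resize(im['pixels'][120:330,110:390,::-1],(560,420)))
E
```

```text
[-0.34  0.57  0.85  0.    1.72 -1.45] 16.6083
17.7 [-0.4  0.8  0.9]
0 18.225 [-0.4 -0.3  0.5] -1.45
45 19.6083 [-0.6 -7.3  2.4] -0.91
90 20.975 [-5.5 -4.8  1.2] -0.29
135 22.325 [0.5 0.7 0.6] 0.42
180 23.65 [ 0.3  0.6 -0.1] 1.16
```

View pics/c3.png

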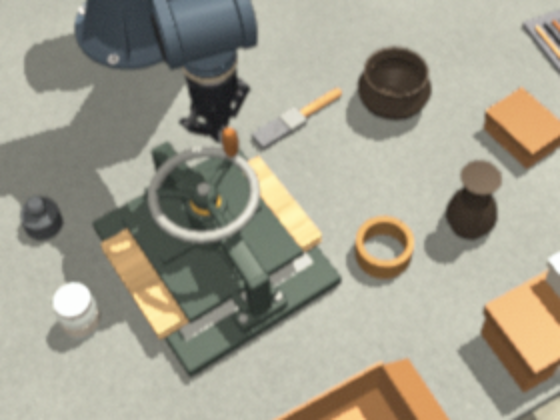

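The handle followed as planned: it's at about (230,140) with the fingers behind it. I got the yaw offset sign wrong, so joint 6 would run out of range before a full turn. I'll back off, turn the hand 180° and push the second half with the opposite finger face.

```bash
cat >> h.py <<'E'
def wp2(t,z,gap=0.,off=.0235):
    a=A0-t; h=C+.08*np.array([np.cos(a),np.sin(a)]); g=a-np.pi/2
    return list(h-np.array([np.cos(g),np.sin(g)])*(off+gap))+[z], Q(g+np.pi)
E
python3 - <<'E'
from h import *
p,o,n=wheel_pose(np.pi,0,0,.258,gap=.025); r.move_linear(p,vel=.1)
r.move_linear(p[:2]+[.36],vel=.25)
p,o=wp2(np.pi,.258,.03); r.move_to(p[:2]+[.36],o); print(r.current_t(),np.round(r.current_q(),2))
r.move_linear(p,vel=.2)
for d in np.arange(180,346,15):
    p,o=wp2(np.radians(d),.262-.008*d/360)
    r.move_linear(p,rot=o,vel=.08)
    if d%45==0: print(d,r.current_t(),np.round(r.current_contact_force(),1),round(float(r.current_q()[5]),2))
im=grab('scene');cv2.imwrite('pics/c4.png',cv2.resize(im['pixels'][120:330,110:390,::-1],(560,420)));print(r.current_t())
E
```

```text
27.6167 [-0.22  0.17  1.63  0.    1.35 -2.38]
180 28.8 [-0.5  0.5  0.4] -2.34
225 30.075 [-0.6 -0.3  0.5] -1.49
270 31.35 [-1.1 -0.1  0.2] -0.72
315 32.625 [-0.7 -0.5 -0.5] -0.01
33.525
```

View pics/c4.png

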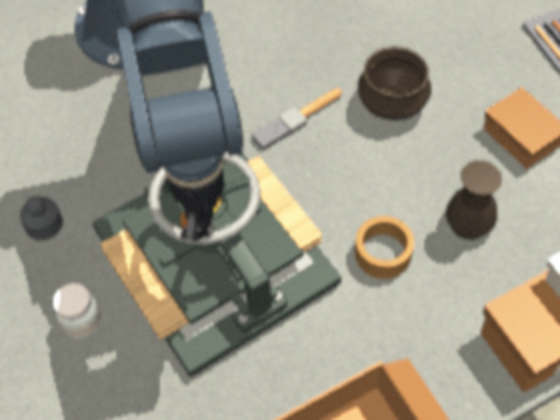

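```bash
python3 - <<'E'
from h import *
im=dict(np.load('scene.npz'));c=im['pixels'][180:260,170:260,::-1];cv2.imwrite('pics/c5.png',cv2.resize(c,None,fx=7,fy=7,interpolation=2))
print(r.current_tool_pos(),bed(r.current_tool_pos()))
W=cloud(im);hsv=cv2.cvtColor(im['pixels'],cv2.COLOR_RGB2HSV)
m=(hsv[...,0]<16)&(hsv[...,1]>110);v,u=np.mgrid[:384,:512]
m&=(u>170)&(u<260)&(v>180)&(v<260);print(m.sum(),np.argwhere(m).mean(0),np.nanmedian(W[m],0))
E
```

```text
[ 0.66153725 -0.13370331  0.25437974] [0.04074682 0.07252182]
18 [229.77777778 201.38888889] [ 0.64969448 -0.16126988  0.27075799]
```

View pics/c5.png

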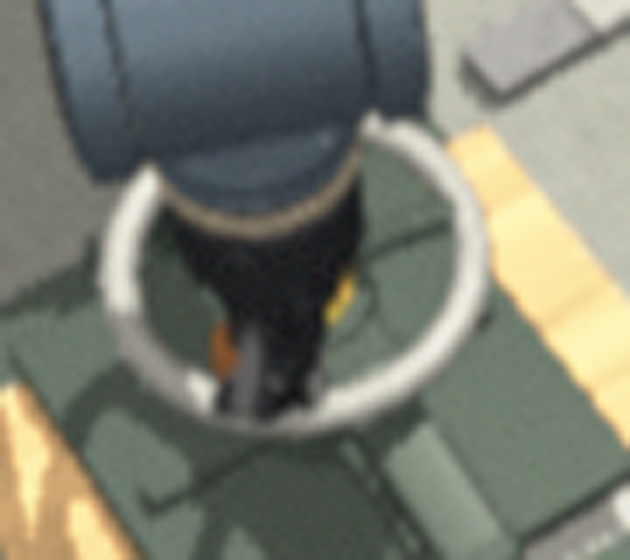

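The close-up shows the arm in front of the rim, with the handle just ahead of the fingertips at about 345°. I'll finish the turn, back off and check.

```bash
python3 - <<'E'
from h import *
for d in(353,360):
    p,o=wp2(np.radians(d),.254); r.move_linear(p,rot=o,vel=.05)
p,o=wp2(2*np.pi,.254,.03); r.move_linear(p,vel=.1)
r.move_linear(p[:2]+[.42],vel=.25)
r.move_to([.35,.3,.45],r.current_ee_rot())
t0=dict(np.load('top.npz'))
for n,im in(('before',t0),('now',grab('top'))):
    hsv=cv2.cvtColor(im['pixels'],cv2.COLOR_RGB2HSV)
    M=np.linalg.inv(im['camera_from_world']);v,u=np.mgrid[:384,:512];o=M[:3,3]
    D=np.stack([(u-im['cx'])/im['fx'],(v-im['cy'])/im['fy'],np.ones_like(u)],-1)@M[:3,:3].T
    def pl(z): X=o+D*((z-o[2])/D[...,2])[...,None];return X[...,:2]-C
    b=pl(.288-.01*(n=='now'));rr=np.hypot(b[...,0],b[...,1])
    m=(hsv[...,0]<16)&(hsv[...,1]>110)&(rr<.115)&(rr>.05)&(abs(cloud(im)[...,2]-.265)<.035)
    h=b[m].mean(0);print(n,m.sum(),h,np.degrees(np.arctan2(h[1],h[0])))
    w=pl(.061);bx=w@ex;by=w@ey;m=(hsv[...,0]<30)&(hsv[...,0]>8)&(hsv[...,1]>50)&(abs(by)<.07)&(abs(bx)<.2)&(abs(bx)>.11)
    print([np.percentile(bx[m&(s*bx>0)],[1,99]).round(4) for s in(-1,1)])
s=grab('scene')
cv2.imwrite('pics/c6.png',cv2.resize(np.vstack([s['pixels'][150:330,130:370],im['pixels'][110:290,150:390]])[:,:,::-1],(400,600)))
print(r.current_t(),np.round(r.current_contact_force(),1))
E
```

```text
before 60 [ 0.04062256 -0.06129379] -56.46551138117337
[array([-0.1598, -0.1105]), array([0.114 , 0.1616])]
now 56 [ 0.04189426 -0.06047818] -55.2889995883012
[array([-0.1598, -0.1105]), array([0.1128, 0.1617])]
37.5917 [-0.2  0.1 -0.4]
```

View pics/c6.png

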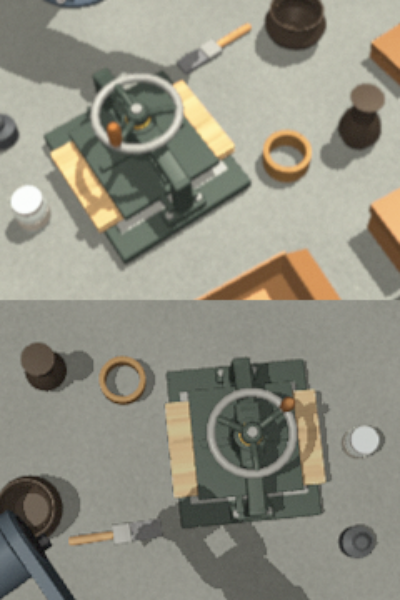

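The handle is back within about 1° of its starting direction. The pack is still centred, the bystanders are in place and the arm is clear, so I'm handing in.

```bash
python3 -c "
from cell import r
print(r.hand_in())"
```

```text
the job is handed in; nothing more can be done
None
```

The job is handed in, verdict not reported: by camera the pack is centred within about 2 mm, the wheel is one full clockwise turn on to within about 1°, nothing else was seen to move and the arm is clear, but the platen gap was not measured.

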